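# Latch the inner cover of a parts case with its lid, then hold the lid up alone

## Robot

A 6-joint arm with a two-finger parallel gripper is mounted at the origin on the work surface. World frame = base frame: x ahead of the robot, y to its left, z up, the work surface at z = 0. Lengths are in m, angles in rad, forces in N, time in s.
With the tool pointing down it reaches from about 0.4 to 0.825 m from the base axis. Payload 7 kg.
Tool frame: the origin (TCP) lies between the finger pads; the fingertips stand 8 mm ahead of it and the grasp point (between the pads) lies 11 mm behind it (arm.finger_overhang is the distance from the TCP to the fingertips, in m); z points along the fingers, y is the line along which they close (so a half turn about z gives the same grasp; the last joint's range is limited). The gripper opens to 88 mm and grips with 3 to 60 N. Pads are 19 mm wide; open, the fingers measure 130 mm over their backs; the gripper's body (78 mm by 193 mm) begins 47 mm behind the grasp point.
Start: joints at [1.628, 0.359, 0.012, 0, -1.224, -0.288], TCP at [0.154, 0.657, 0.203] pointing down, gripper open.
Joint ranges: [-3.07, 3.07], [-1.43, 2.12], [-1.02, 1.25], [-3.03, 1.67], [-3.05, -0], [-3.03, 3.03]. Speed limits (rad/s): [2.39, 2.39, 3.01, 3.14, 3.14, 3.14].

## Interface

Orientations are given as [roll, pitch, yaw] about the fixed x, y, z axes, in that order (R = Rz(yaw) Ry(pitch) Rx(roll)).
In Python, from station import arm gives the robot as it stands.
- The arm moves only by the tool move_arm, never from a script. Its argument "rows" is text: rows parted by semicolons, each of 7 numbers parted by spaces: the turn, a rotation vector about the tool's x, y, z in degrees, then the shift along the tool's x, y, z in m, then the finger opening in m, from 0 to 0.0876. A call has 1 to 8 rows; each row shifts and turns the commanded pose from where the row before left it, along the tool's axes as they then stand; what a row does not reach is not made up. A row lasts 1/8 s, in which the tool goes at most 62.5 mm and 10.7 degrees, less where a joint would pass 70% of its speed; a pose out of reach is approached as far as the arm can. A call is refused whole if a number of a shift passes 0.0625 or a number of a turn 10.7, either way. A call with a gripper value outside its range is refused whole. The fingers move at their own pace and stop on an object; "squeeze" is the grip in N (left out, the last holds). Time passes only in rows, so rows that do not move let the fingers close. It gives the time, the measured TCP pose, the force, the opening and the grip force at its end, in the units of the state.
- arm.get_state(): the state, without advancing time (a new reading comes with each control period).
- arm.grab_frame(name): name is "scene" or "top" or "wrist"; returns (picture, depth): 384x512x3 uint8, blue, green, red; 384x512 float32, m along the optical axis (not along the pixel's ray), 0 where there is no reading.
- arm.camera_model(name): a dict with "mtx" (3x3 intrinsics, pixels), "k1" (the pictures are not rectified: a ray, as slopes to the right and down, at radius r is drawn at 1 + k1 r^2 times it, then the intrinsics apply), "camera_from_world" (4x4, takes a point from world to camera coordinates); the wrist camera has in their place "mount" (4x4, takes a point from camera to tool coordinates, whose origin is the TCP and whose axes are the flange's). Camera axes: x right, y down, z forward; pixel columns grow to the right and rows downward; lengths in m; the calibration is good to about 2 mm. A picture is of the moment at which its call begins: read the wrist's pose just before it. camera_model takes no time and is no camera call.
- arm.job_done(): hands the job in; it is judged then, once.
The state is a dict: "t": time; "q": joint angles; "qd": joint speeds; "joint_efforts": joint torques, N m; "eef_pos": TCP position; "ee_rot": TCP orientation; "force": force on the tool from outside, world axes, zero at the start; "moment": the same for the moment, N m; "width": finger opening in m; "gripper_force": force on a finger pad.
Only numpy, scipy, OpenCV 4.12 (cv2) and the standard library are available. Lean on these libraries where they do the work, as an engineer would, in place of code of your own. Each camera call takes 0.05 s, during which the arm holds its last target. There are 200 camera calls.

## Task

The small-parts case stands open with its clear inner cover nested in the raised lid. Handling only the outer lid (it has an orange bar), bring lid and cover down together without letting them drop and press until the cover's yellow tab snaps behind the orange catch at the front. Then raise the lid alone, leaving the cover latched over the trays, and finish while still holding the lid with the gripper, at about 60 degrees open, so that the stock can be looked over; leave the other things on the table and in the trays where they are.

Things in the scene. Friction and masses are not known exactly. Their poses are not given: they have to be found in the camera images.
- case: Fixed black plastic small-parts case, 150 (its x, front to back) x 210 (its y, side to side) x 55 mm tall, divided into 8 open trays; it does not shift when pushed. Origin at the centre of its underside on the table; its front faces its own -x, towards the robot; z up.
- case_hinge (a point): Mid-point of the hinge axis shared by the lid and the inner cover, on the top of the case's back wall: 75 mm along the case's +x from its origin, 58 mm above the table. The axis runs along the case's y.
- lid (a joint): Angle of the black outer lid, rad: 0 = shut flat on the case, 1.57 = upright, 1.75 = its stop, leaning back. The lid is a shallow tray 166 x 222 mm, 25 mm deep, about 0.4 kg. Its hinge has a little friction: it stays put when near upright (above about 1.25 rad); lower down it falls shut when let go, so it must be held there.
- lid_bar (a point): Centre of the lid's orange bar handle: round, 10 mm thick, 120 mm long, parallel to the case's y, 196 mm from the hinge axis along the lid (2 mm above the axis when shut), 31 mm finger gap to the lid's front edge; brackets 60 mm either side of this point. Lid shut: in front of the case, 60 mm above the table. Lid upright: on top, 254 mm up. Being round it can turn between the fingers.
- cover (a joint): Angle of the inner cover, rad: 0 = shut on the trays, grows as it opens. Clear sheet 142 x 198 x 3 mm in a yellow frame, 80 g. A light hinge spring (1 N at its front edge when shut) keeps it leaning on two rubber pads inside the lid, so it comes down with the lid and springs up again with it unless its tab is behind the catch. Latched, it has about 0.01 rad of play.
- cover_tab (a point): Middle of the cover's front edge (139 mm from the hinge axis), in the plane of the sheet. The yellow tab, 36 mm wide, is turned down here by 17 mm and ends in a round bead.
- case_catch (a point): Top of the orange spring tongue in the middle of the case's front wall, 55 mm above the table. Over the cover's last 8 mm the tab's bead must be pressed past the tongue's nose, which then snaps back over it: this takes about 5 to 9 N pressing down on the lid's bar. Latched, the cover resists several newtons.
- screwdriver_grip (a point): Red-handled screwdriver, 190 mm long, lying on the table on the right; this point is on its handle. To be left alone.
- capacitor_center (a point): Blue can capacitor standing in a rear tray of the case, 20 mm across, 22 mm tall; this point is its centre. To be left alone.
- relay_center (a point): Small blue relay lying in a front tray of the case, 28 x 12 x 15 mm; this point is its centre. To be left alone.
- coil_center (a point): Copper ring coil lying in a front tray of the case, 26 mm across, 11 mm tall; this point is its centre. To be left alone.
- tip_cleaner_center (a point): Black pot of brass wool for cleaning soldering tips, 68 mm across, 56 mm tall, beside the case; this point is its centre. To be left alone.
- solder_reel_center (a point): Red and silver reel of solder lying on its flange, 58 mm across, 34 mm tall, beside the case; this point is its centre. To be left alone.
- flux_jar_center (a point): Amber jar of flux with a green cap, 44 mm across, 45 mm tall, beside the case; this point is its centre. To be left alone.
- display_board_center (a point): Yellow circuit board with a four-digit readout, lying flat, 130 x 50 x 4 mm, on the left; this point is the centre of the bare board. To be left alone.

How it is judged:
By the outcome, as a careful person would: the job done as asked, in the order asked, and still so for the second after the job is handed in, while the arm keeps its last pose, push and grip.
It also fails if it takes over 51 s, if anything falls off the work surface, if the arm or the gripper's body presses on something with over 40 N, if the wrist force passes 120 N, or if a joint passes its speed limit or range.

## Working session

There is one attempt and no reset: what is moved stays moved. The work goes in short steps, Python scripts to look and compute and a tool call to move; the robot and the scene stay as the last step left them, time stands still between calls to the robot, and variables do not carry over. Pictures are saved under pics/ and viewed, at most 10 in all, crops included, and the job is handed in when it is done.

Besides the shell and the picture viewer there is one more tool, called after "Emit:" in YAML: its name, and indented under it one key for each argument. move_arm: Moves the arm, as the interface text tells. Its arguments: {"type":"object","properties":{"rows":{"type":"string"},"squeeze":{"type":"number"}},"required":["rows"]}

```bash
mkdir -p pics
cat > h.py <<'E'
import numpy as np, cv2
from station import arm
from scipy.spatial.transform import Rotation as R
def grab(n):
    b,d=arm.grab_frame(n); m=arm.camera_model(n); return b,d,m
def world(d,m,uv,T=None):
    # pixels (N,2) + depth -> world
    K=np.array(m["mtx"]); k=m["k1"]; uv=np.asarray(uv,float)
    s=(uv-K[:2,2])/[K[0,0],K[1,1]]
    n=cv2.undistortPoints(uv.reshape(-1,1,2),K,np.array([k,0,0,0.])).reshape(-1,2)
    z=d[uv[:,1].astype(int),uv[:,0].astype(int)]
    p=np.c_[n*z[:,None],z,np.ones(len(z))]
    W=np.linalg.inv(np.array(m["camera_from_world"])) if T is None else T
    return (p@W.T)[:,:3], z>0
E
python3 - <<'E'
from h import *
print(arm.get_state())
fs=[]
for n in("scene","top"):
    b,d,m=grab(n); cv2.imwrite(f"pics/{n}0.png",b); np.savez(f"{n}0.npz",b=b,d=d)
    print(n,np.round(m["mtx"],1).tolist(),m["k1"],np.round(np.linalg.inv(m["camera_from_world"]),3).tolist())
    hsv=cv2.cvtColor(b,cv2.COLOR_BGR2HSV)
    for nm,lo,hi in(("orange",(5,150,120),(18,255,255)),("yellow",(22,120,120),(34,255,255))):
        c,l,st,ce=cv2.connectedComponentsWithStats(cv2.inRange(hsv,lo,hi))
        for i in range(1,c):
            if st[i,4]<15: continue
            v,u=np.nonzero(l==i); p,ok=world(d,m,np.c_[u,v]); p=p[ok]
            print(nm,st[i].tolist(),np.round(ce[i]),np.round(np.median(p,0),3) if len(p) else 0,np.round(p.min(0),3) if len(p) else 0,np.round(p.max(0),3) if len(p) else 0)
s=np.hstack([cv2.imread("pics/scene0.png"),cv2.imread("pics/top0.png")]); cv2.imwrite("pics/a.png",cv2.resize(s,(800,300),interpolation=cv2.INTER_AREA))
E
```

```text
{'t': 0.0, 'q': array([ 1.62809500e+00,  3.59387175e-01,  1.10435876e-02, -3.36490671e-04,
       -1.22408509e+00, -2.88106365e-01]), 'qd': array([ 8.00122336e-04,  2.49306443e-03, -6.41367837e-04, -5.23950890e-05,
       -4.82224277e-04, -6.57227209e-04]), 'joint_efforts': array([-2.09575366e-03, -5.82708871e+01,  2.93062609e+01,  6.99722975e+00,
        6.91663125e-03, -1.56422452e-04]), 'eef_pos': array([0.15432585, 0.65657737, 0.20241834]), 'ee_rot': array([ 3.13993770e+00, -1.60570455e-04, -2.30922162e-01]), 'force': array([ 0.09223501, -0.17006757, -0.41136637]), 'moment': array([-0.00064778, -0.03748021, -0.04605874]), 'gripper_force': 0.0, 'width': 0.08770412602630331}
scene [[458.5, 0.0, 255.0], [0.0, 458.5, 190.9], [0.0, 0.0, 1.0]] -0.17374579657334485 [[0.102, 0.783, -0.613, 1.451], [0.995, -0.083, 0.06, -0.079], [-0.004, -0.616, -0.787, 1.212], [0.0, 0.0, 0.0, 1.0]]
orange [86, 137, 35, 33, 226] [103. 154.] [ 0.312 -0.508  0.033] [ 0.183 -0.593 -0.007] [ 0.379 -0.45   0.042]
orange [193, 172, 48, 10, 187] [217. 177.] [ 0.646 -0.104  0.256] [ 0.418 -0.193 -0.005] [ 0.655 -
[... 2717 characters left out ...]
4.] [0.148 0.251 0.   ] [ 0.145  0.205 -0.004] [0.152 0.307 0.005]
orange [196, 342, 11, 4, 18] [200. 344.] [0.147 0.158 0.001] [ 0.144  0.14  -0.003] [0.153 0.167 0.002]
orange [149, 349, 28, 2, 44] [163. 350.] [0.134 0.256 0.   ] [ 0.132  0.221 -0.004] [0.137 0.294 0.005]
yellow [76, 78, 9, 9, 59] [80. 82.] [0.824 0.445 0.181] [ 0.816  0.436 -0.004] [0.931 0.548 0.189]
yellow [258, 143, 78, 17, 142] [299. 154.] [ 0.647 -0.131  0.072] [ 0.636 -0.218 -0.005] [ 0.671 -0.01   0.177]
yellow [290, 145, 16, 6, 77] [298. 147.] [ 0.633 -0.106  0.199] [ 0.627 -0.129  0.134] [ 0.646 -0.087  0.205]
yellow [70, 191, 48, 27, 556] [ 94. 204.] [0.532 0.465 0.004] [ 0.497  0.397 -0.002] [0.571 0.536 0.013]
```

View pics/a.png

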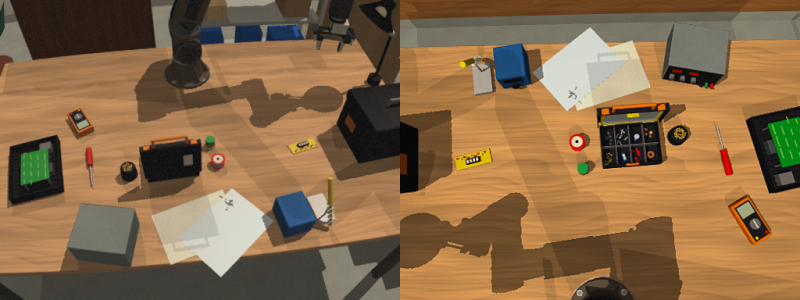

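The left half is the scene view from the far side, with the case upright near (170,158). The right half is the top view: the case at (632,135), its orange bar along the back edge at (632,108), and the reel, jar and pot beside it. The case is at about (0.575, -0.11) with its lid near upright, so next I'll get the bar, hinge and yaw more precisely.

Run:
```python
from h import *
v,u=np.mgrid[0:384,0:512]; uv=np.c_[u.ravel(),v.ravel()]
for n in("scene","top"):
    f=np.load(n+"0.npz"); b,d=f["b"],f["d"]; m=arm.camera_model(n)
    p,ok=world(d,m,uv); hsv=cv2.cvtColor(b,cv2.COLOR_BGR2HSV).reshape(-1,3)
    box=ok&(abs(p[:,0]-.6)<.16)&(abs(p[:,1]+.11)<.15)
    org=(cv2.inRange(hsv.reshape(1,-1,3),(4,130,90),(20,255,255)).ravel()>0)
    s=box&org&(p[:,2]>.235); q=p[s]
    print(n,"bar",len(q),q.mean(0).round(4),q.min(0).round(3),q.max(0).round(3))
    l=cv2.fitLine(q.astype(np.float32),cv2.DIST_HUBER,0,.01,.01).ravel(); print(l.round(4), np.arctan2(-l[0],l[1])if l[1]>0 else np.arctan2(l[0],-l[1]))
    # lid body points
    s=box&(p[:,2]>.12)&(p[:,2]<.215)&(hsv[:,2]<90); q=p[s]
    print("lid dark",len(q),q.mean(0).round(4),np.percentile(q,[1,99],axis=0).round(3).tolist())
    if n=="scene":
        c=q.mean(0); U,S,Vt=np.linalg.svd(q-c,full_matrices=False); print("normal",Vt[2].round(4),S.round(3))
    else:
        # case rim top z 0.045..0.062
        s=box&(p[:,2]>.048)&(p[:,2]<.062)&(p[:,0]<.66); q=p[s].astype(np.float32)
        r=cv2.minAreaRect(q[:,:2]); print("rim",len(q),r,np.percentile(q,[1,99],axis=0).round(3).tolist())
        s=s&org; print("catch",p[s].mean(0).round(4),s.sum())
        x0,y0=245,120
        cv2.imwrite("pics/b.png",cv2.resize(b[115:225,245:350],None,fx=5,fy=5,interpolation=cv2.INTER_CUBIC))
```

```text
scene bar 196 [ 0.6467 -0.1055  0.2551] [ 0.633 -0.168  0.236] [ 0.656 -0.043  0.263]
[-0.0764  0.9971  0.0019  0.648  -0.1123  0.2563] 0.07651896
lid dark 1538 [ 0.6599 -0.1084  0.171 ] [[0.648, -0.212, 0.121], [0.669, 0.004, 0.214]]
normal [0.997  0.0651 0.0409] [2.484 1.068 0.099]
top bar 264 [ 0.6429 -0.1038  0.2564] [ 0.635 -0.169  0.237] [ 0.652 -0.04   0.263]
[-0.0649  0.9977  0.0179  0.6425 -0.1009  0.2574] 0.064968124
lid dark 333 [ 0.6438 -0.1194  0.1584] [[0.63, -0.215, 0.121], [0.657, 0.002, 0.215]]Traceback (most recent call last):
  File "<stdin>", line 19, in <module>
cv2.error: OpenCV(4.12.0) /io/opencv/modules/imgproc/src/convhull.cpp:143: error: (-215:Assertion failed) total >= 0 && (depth == CV_32F || depth == CV_32S) in function 'convexHull'
```

Emit:
move_arm:
  rows: "0 0 10.4 0 0 -0.03 0.0876; 0 0 10.4 0 0 -0.03 0.0876; 0 0 10.4 0 0 -0.03 0.0876; 0 0 10.4 0 0 -0.03 0.0876; 0 0 10.4 0 0 -0.03 0.0876; 0 0 10.4 0 0 -0.03 0.0876; 0 0 10.4 0 0 -0.03 0.05; 0 0 0 0 0 0 0.03"
  squeeze: 30

```text
t: 1.1
eef_pos: [0.1547, 0.6577, 0.4158]
ee_rot: [-3.141, 0.004, -1.503]
force: [0.2, 0.3, -0.9]
width: 0.0727
gripper_force: 0.0
```

```bash
cat >> h.py <<'E'
PSI=0.068; HX=np.array([0.650,-0.104,0.058]); EX=np.array([np.cos(PSI),np.sin(PSI),0])
def barpos(a): return HX-EX*(0.196*np.cos(a)-0.002*np.sin(a))+np.array([0,0,0.196*np.sin(a)+0.002*np.cos(a)])
def tool():
    s=arm.get_state(); return s,R.from_euler("xyz",s["ee_rot"]),np.array(s["eef_pos"])
def grasp():
    s,r,p=tool(); return p-r.as_matrix()[:,2]*0.011
def delta(target):  # move of grasp point to target, tool axes
    s,r,p=tool(); return r.inv().apply(target-grasp())
E
python3 - <<'E'
from h import *
s,r,p=tool(); print(p,s["ee_rot"],s["force"],s["t"],s["width"],s["q"])
b,d,m=grab("wrist"); T=r.as_matrix(); 
print(np.array(m["mount"]).round(3).tolist())
f=np.load("top0.npz");cv2.imwrite("pics/b.png",cv2.resize(f["b"][115:225,245:350],None,fx=5,fy=5,interpolation=cv2.INTER_CUBIC))
for z in(.09,): print(delta(barpos(1.53)+[0,0,z]))
E
```

```text
[0.15467067 0.65770849 0.41577322] [-3.14094444  0.00376025 -1.50316884] [ 0.20790339  0.31295104 -0.85218167] 1.1 0.07271755797270794 [ 1.62803683e+00  3.12462161e-01  4.11034660e-01  6.11865647e-04
 -1.66560203e+00 -1.56035149e+00]
[[0.001, -0.953, -0.303, 0.083], [1.0, 0.001, -0.0, 0.001], [0.001, -0.303, 0.953, -0.182], [0.0, 0.0, 0.0, 1.0]]
[ 0.7943721  -0.43493722  0.07983748]
```

View pics/b.png

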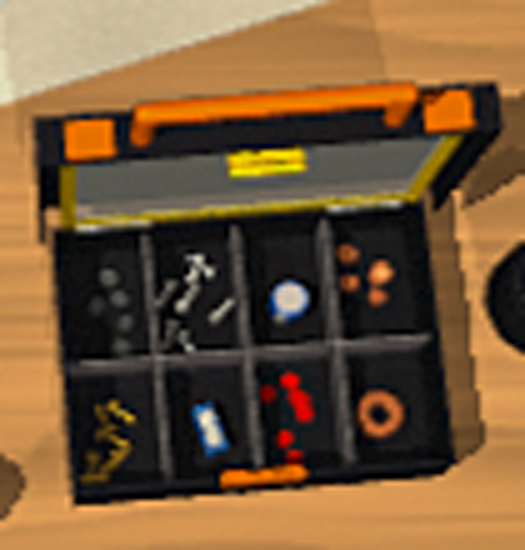

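The crop shows the bar across (275,110), the catch at (265,475) and the tab at (265,160); the yaw is consistent. Moving above the bar.

Emit:
move_arm:
  rows: "0 0 0 0.0496 -0.0272 0 0.03; 0 0 0 0.0496 -0.0272 0 0.03; 0 0 0 0.0496 -0.0272 0 0.03; 0 0 0 0.0496 -0.0272 0 0.03; 0 0 0 0.0496 -0.0272 0 0.03; 0 0 0 0.0496 -0.0272 0 0.03; 0 0 0 0.0496 -0.0272 0 0.03; 0 0 0 0.0496 -0.0272 0 0.03"

```text
t: 2.15
eef_pos: [0.3992, 0.2744, 0.4122]
ee_rot: [3.14, -0.001, -1.499]
force: [0.5, 0.9, -0.1]
width: 0.03
gripper_force: 0.0
```

Emit:
move_arm:
  rows: "0 0 0 0.0496 -0.0272 0 0.03; 0 0 0 0.0496 -0.0272 0 0.03; 0 0 0 0.0496 -0.0272 0 0.03; 0 0 0 0.0496 -0.0272 0 0.03; 0 0 0 0.0496 -0.0272 0 0.03; 0 0 0 0.0496 -0.0272 0 0.03; 0 0 0 0.0496 -0.0272 0 0.03; 0 0 0 0.03 -0.018 0 0.03"

```text
t: 3.15
eef_pos: [0.6336, -0.0877, 0.411]
ee_rot: [3.138, 0.0, -1.501]
force: [0.3, 0.5, 0.7]
width: 0.0302
gripper_force: 0.0
```

Emit:
move_arm:
  rows: "0 0 0 0 0 0 0.03; 0 0 0 0 0 0 0.03"

```text
t: 3.4
eef_pos: [0.6327, -0.0854, 0.4122]
ee_rot: [3.14, 0.0, -1.501]
force: [-0.3, -0.4, -0.1]
width: 0.0296
gripper_force: 0.0
```

Run:
```python
from h import *
s,r,p=tool(); print(p,s["ee_rot"],s["force"],s["t"],s["width"],s["q"])
b,d,m=grab("wrist"); M=np.eye(4); M[:3,:3]=r.as_matrix(); M[:3,3]=p; T=M@np.array(m["mount"])
hsv=cv2.cvtColor(b,cv2.COLOR_BGR2HSV)
v,u=np.nonzero(cv2.inRange(hsv,(4,130,90),(20,255,255))); q,ok=world(d,m,np.c_[u,v],T)
s=ok&(q[:,2]>.235)&(abs(q[:,0]-.645)<.03)&(abs(q[:,1]+.104)<.055); q=q[s]; print(len(q),q.mean(0),q.min(0),q.max(0))
t=(q[:,1]+.104); A=np.c_[t,np.ones(len(t))]; print(np.linalg.lstsq(A,q[:,0],rcond=None)[0], np.percentile(q[:,0]+.068*t,[2,98]))
cv2.imwrite("pics/c.png",b); print(delta(barpos(1.53)))
```

```text
[ 0.63271333 -0.08541568  0.41216089] [ 3.13968731e+00  1.72652886e-04 -1.50090537e+00] [-0.28945157 -0.42023266 -0.05812641] 3.4 0.029612277318619536 [ 1.70699099e-01  2.47222925e-01  3.14923651e-01 -3.64406356e-04
 -1.64037534e+00 -1.00832975e-01]
1912 [ 0.64182537 -0.10733774  0.3646227 ] [ 0.6150609  -0.15895376  0.25301693] [ 0.65310159 -0.0490368   0.52848717]
[-0.06758848  0.64159978] [0.61478792 0.65192018]
[ 0.02020056 -0.01012446  0.16986925]
```

View pics/c.png

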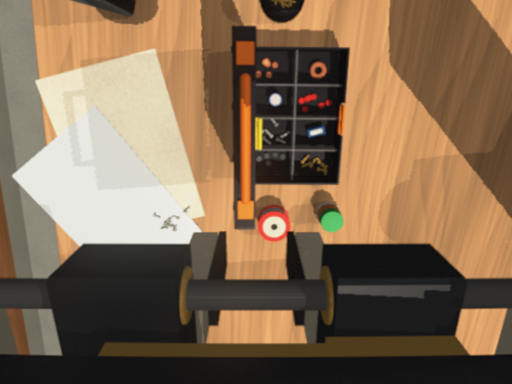

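The wrist view shows the bar as a vertical strip at col 246, rows 75–205, with the fingers centred near col 256. The bar points need a tighter height filter.

Run:
```python
from h import *
s,r,p=tool()
b,d,m=grab("wrist"); M=np.eye(4); M[:3,:3]=r.as_matrix(); M[:3,3]=p; T=M@np.array(m["mount"])
hsv=cv2.cvtColor(b,cv2.COLOR_BGR2HSV)
v,u=np.nonzero(cv2.inRange(hsv,(4,130,60),(20,255,255))); q,ok=world(d,m,np.c_[u,v],T)
s=ok&(q[:,2]>.245)&(q[:,2]<.275)&(abs(q[:,0]-.645)<.03)&(v<220); q=q[s];u=u[s];v=v[s]
print(len(q),q.mean(0),q.min(0),q.max(0),np.median(q[:,2]),u.min(),u.max(),v.min(),v.max())
t=(q[:,1]+.104); print(np.linalg.lstsq(np.c_[t,np.ones(len(t))],q[:,0],rcond=None)[0], np.percentile(q[:,0]+.068*t,[2,50,98]))
```

```text
1276 [ 0.64386797 -0.11070587  0.25796718] [ 0.6353428 -0.1722103  0.253993 ] [ 0.65179341 -0.04451228  0.26082349] 0.25812280670929144 241 250 73 202
[-0.06192754  0.64345269] [0.63895509 0.64351059 0.64826898]
```

Emit:
move_arm:
  rows: "0 0 0 0.021 -0.0096 0 0.03; 0 0 0 0 0 0.03 0.03; 0 0 0 0 0 0.04 0.03; 0 0 0 0 0 0.03 0.03; 0 0 0 0 0 0.03 0.03; 0 0 0 0 0 0.02 0.03; 0 0 0 0 0 0.018 0.03; 0 0 0 0 0 0 0.03"

```text
t: 4.5
eef_pos: [0.6435, -0.1058, 0.2441]
ee_rot: [3.139, 0.0, -1.501]
force: [0.2, -0.3, -0.1]
width: 0.03
gripper_force: 0.0
```

Run:
```python
from h import *
s,r,p=tool(); print(p,s["ee_rot"],s["force"],s["t"],s["width"],grasp(),delta(barpos(1.53)))
b,d,m=grab("wrist"); cv2.imwrite("pics/d.png",b)
```

```text
[ 0.6435072  -0.10579317  0.24405782] [ 3.13928892e+00  1.11615086e-04 -1.50113638e+00] [ 0.20770685 -0.29674436 -0.13762808] 4.5 0.029986782155099992 [ 0.64353256 -0.10579263  0.25505779] [-0.00134795 -0.00058363  0.00113811]
```

View pics/d.png

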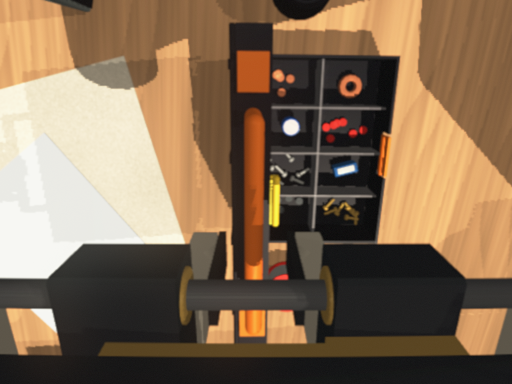

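The bar (col 254) runs centred between the fingers (cols 222–290), so I'll close on it.

Emit:
move_arm:
  rows: "0 0 0 0 0 0 0.0; 0 0 0 0 0 0 0.0; 0 0 0 0 0 0 0.0; 0 0 0 0 0 0 0.0"
  squeeze: 25

```text
t: 5.05
eef_pos: [0.6441, -0.1058, 0.2456]
ee_rot: [-3.141, 0.0, -1.501]
force: [0.3, 0.1, -0.7]
width: 0.0009
gripper_force: 0.0
```

Run:
```python
from h import *
s,r,p=tool(); print(s["force"],s["moment"],s["t"],s["width"],s["gripper_force"],grasp())
g=grasp()
# lid angle plan: keep vertical offset of grasp above bar centre; shifts in tool y,z per step
for a0,a1,n in((1.52,1.0,8),(1.0,.6,8),(.6,.25,8),(.25,.07,8)):
    A=np.linspace(a0,a1,n+1); P=np.array([barpos(a) for a in A]); D=np.diff(P,axis=0)
    print(a0,a1,np.round(r.inv().apply(D),4).tolist())
```

```text
[ 0.32230384  0.10630229 -0.66243681] [ 0.06817326 -0.06369264 -0.07668836] 5.05 0.0009050650953292913 0.0 [ 0.64411484 -0.10577893  0.25657192]
1.52 1.0 [[-0.0, 0.0127, 0.0009], [-0.0, 0.0126, 0.0017], [-0.0, 0.0125, 0.0026], [-0.0, 0.0123, 0.0034], [-0.0, 0.012, 0.0042], [-0.0, 0.0117, 0.0049], [-0.0, 0.0114, 0.0057], [-0.0, 0.011, 0.0064]]
1.0 0.6 [[-0.0, 0.0082, 0.0054], [-0.0, 0.0079, 0.0058], [-0.0, 0.0076, 0.0062], [-0.0, 0.0073, 0.0066], [-0.0, 0.0069, 0.0069], [-0.0, 0.0066, 0.0073], [-0.0, 0.0062, 0.0076], [-0.0, 0.0058, 0.0079]]
0.6 0.25 [[-0.0, 0.0048, 0.0071], [-0.0, 0.0044, 0.0073], [-0.0, 0.0041, 0.0075], [-0.0, 0.0038, 0.0077], [-0.0, 0.0034, 0.0079], [-0.0, 0.0031, 0.008], [-0.0, 0.0027, 0.0081], [-0.0, 0.0024, 0.0082]]
0.25 0.07 [[-0.0, 0.0011, 0.0043], [-0.0, 0.001, 0.0043], [-0.0, 0.0009, 0.0043], [-0.0, 0.0008, 0.0043], [-0.0, 0.0007, 0.0044], [-0.0, 0.0006, 0.0044], [-0.0, 0.0005, 0.0044], [-0.0, 0.0004, 0.0044]]
```

The fingers closed to about 0 mm, so the bar isn't between the pads. I'll look again.

Run:
```python
from h import *
v,u=np.mgrid[0:384,0:512]; uv=np.c_[u.ravel(),v.ravel()]
im=[]
s,r,p=tool()
for n in("scene","top","wrist"):
    b,d,m=grab(n); T=None
    if n=="wrist": M=np.eye(4); M[:3,:3]=r.as_matrix(); M[:3,3]=p; T=M@np.array(m["mount"])
    hsv=cv2.cvtColor(b,cv2.COLOR_BGR2HSV)
    v,u=np.nonzero(cv2.inRange(hsv,(4,130,60),(20,255,255))); q,ok=world(d,m,np.c_[u,v],T)
    k=ok&(q[:,2]>.19)&(q[:,2]<.3)&(abs(q[:,0]-.65)<.08)&(abs(q[:,1]+.105)<.11); q=q[k]
    k=abs(q[:,1]+.105)<.065
    print(n,k.sum(),q[k].mean(0).round(4),q[k].min(0).round(3),q[k].max(0).round(3), q[~k].mean(0).round(4),np.percentile(q[k],[10,50,90],axis=0).round(4).tolist())
    if n=="scene": im.append(cv2.resize(b[130:230,150:300],(400,267),interpolation=cv2.INTER_CUBIC))
    if n=="wrist": im.append(cv2.resize(b,(400,300)))
im[0]=cv2.copyMakeBorder(im[0],0,33,0,0,cv2.BORDER_CONSTANT)
cv2.imwrite("pics/e.png",np.hstack(im))
```

```text
scene 111 [ 0.6475 -0.11    0.2444] [ 0.634 -0.169  0.214] [ 0.655 -0.041  0.262] [ 0.6462 -0.1038  0.2202] [[0.642, -0.1658, 0.2214], [0.6473, -0.1474, 0.2486], [0.6535, -0.0442, 0.2596]]
top 105 [ 0.6416 -0.0799  0.2424] [ 0.633 -0.17   0.215] [ 0.653 -0.04   0.261] [ 0.6456 -0.1122  0.2195] [[0.6363, -0.1652, 0.2176], [0.6424, -0.0601, 0.2529], [0.647, -0.0424, 0.2593]]
wrist 2621 [ 0.6458 -0.135   0.2558] [ 0.636 -0.17   0.192] [ 0.659 -0.044  0.3  ] [ 0.6492 -0.1796  0.2235] [[0.6412, -0.1641, 0.2552], [0.6457, -0.1392, 0.2583], [0.6506, -0.1113, 0.2595]]
```

View pics/e.png

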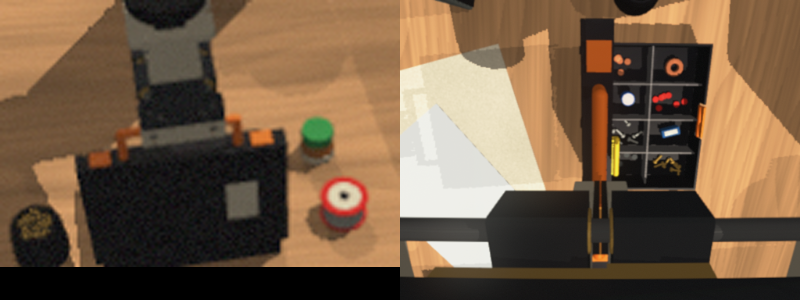

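The scene crop shows the gripper right over the bar. The wrist crop shows the fingers shut at about (600,200), with the bar still running beneath and past them. I'll measure fingertips and bar in the same wrist depth frame.

Run:
```python
from h import *
s,r,p=tool(); print(p,s["width"],s["gripper_force"],s["force"])
b,d,m=grab("wrist"); T=np.array(m["mount"]); hsv=cv2.cvtColor(b,cv2.COLOR_BGR2HSV)
for c in (256,246,240,232,262,270,280):
    vs=np.arange(200,350,8); q,ok=world(d,m,np.c_[np.full(len(vs),c),vs],T)
    print(c,[(int(v),*np.round(a*1000).astype(int).tolist(),int(hsv[v,c,0])) for v,a,o in zip(vs,q,ok) if o])
K=np.array(m["mtx"]); print(K.round(1).tolist(),m["k1"])
Ti=np.linalg.inv(T)
for t in([0,0,.008],[0,0,-.011],[.0095,.02,.008],[-.0095,.02,.008]):
    c=Ti[:3,:3]@t+Ti[:3,3]; x=c[:2]/c[2]; x=x*(1+m["k1"]*(x@x)); print(t,K[:2,:2]@x+K[:2,2])
```

```text
[ 0.64410103 -0.1058049   0.24542258] 0.0005778859504557499 0.0 [ 0.59763233 -0.45728197  0.82575367]
256 [(200, 23, 1, -14, 11), (208, 19, 1, -13, 11), (216, 15, 1, -14, 11), (224, 10, 1, -13, 11), (232, 6, 1, -15, 11), (240, 1, 1, -15, 11), (248, -4, 1, -14, 11), (256, -9, 1, -14, 11), (264, -14, 1, -14, 13), (272, -19, 1, -13, 15), (280, 32, 1, -101, 14), (288, 32, 1, -104, 10), (296, 30, 1, -106, 30), (304, 29, 1, -107, 15), (312, -45, 1, -14, 15), (320, -51, 1, -14, 15), (328, -57, 1, -14, 16), (336, -99, 1, 28, 9), (344, 24, 1, -116, 19)]
246 [(200, 22, -4, -10, 11), (208, 18, -4, -10, 11), (216, 13, -4, -11, 11), (224, 8, -5, -9, 10), (232, 11, -4, -27, 15), (240, 12, -4, -38, 19), (248, 11, -4, -43, 19), (256, 6, -4, -42, 17), (264, 12, -3, -58, 19), (272, 12, -3, -64, 20), (280, 33, -2, -102, 18), (288, 32, -2, -105, 8), (296, 30, -2, -106, 20), (304, 29, -2, -107, 23), (312, -1, -3, -71, 18), (320, -4, -3, -72, 17), (328, -7, -3, -73, 12), (336, -98, -6, 27, 12), (344, 24, -1, -116, 18)]
240 [(200, 8, -9, 29, 13), (208, 3, -10, 28, 12), (216, -3, -10, 28, 12), (224, -8, -10
[... 1785 characters left out ...]
208, -4, 18, 45, 22), (216, -90, 32, 240, 23), (224, -100, 32, 238, 22), (232, 12, 13, -27, 18), (240, 12, 12, -37, 19), (248, 39, 8, -96, 30), (256, 39, 7, -100, 165), (264, 39, 7, -105, 90), (272, 40, 7, -110, 120), (280, 38, 7, -111, 0), (288, 37, 7, -112, 135), (296, 36, 6, -114, 90), (304, 33, 7, -113, 150), (312, 31, 7, -113, 0), (320, 29, 7, -113, 160), (328, 27, 7, -113, 0), (336, 24, 7, -113, 14), (344, 23, 7, -115, 19)]
[[345.3, 0.0, 256.0], [0.0, 345.3, 187.6], [0.0, 0.0, 1.0]] -0.03016049679105795
[0, 0, 0.008] [254.52781188 224.68394023]
[0, 0, -0.011] [254.36137564 238.82685634]
[0.0095, 0.02, 0.008] [288.5238922  209.84421988]
[-0.0095, 0.02, 0.008] [287.58957716 239.14085704]
```

In tool coordinates the bar's top is at z=-14 mm and lies unobstructed below the finger ends. The fingers visibly end at about z=-25 mm, so they are shorter than stated, closed just above the bar. I'll check the stated overhang and the finger end more precisely.

Run:
```python
from h import *
print("overhang",arm.finger_overhang)
b,d,m=grab("wrist"); T=np.array(m["mount"])
print({c:b[250,c].tolist() for c in range(240,274,3)})
vs=np.arange(222,246)
for c in (225,235,275,285):
    q,ok=world(d,m,np.c_[np.full(len(vs),c),vs],T); print(c,[(int(v),*np.round(a*1000).astype(int).tolist()) for v,a in zip(vs,q) if a[2]<0])
```

```text
overhang 0.008
{240: [21, 24, 30], 243: [70, 83, 90], 246: [69, 81, 89], 249: [19, 23, 27], 252: [17, 23, 27], 255: [18, 41, 82], 258: [17, 29, 51], 261: [18, 21, 25], 264: [30, 36, 40], 267: [71, 85, 91], 270: [56, 66, 71], 273: [22, 23, 26]}
225 [(232, 12, -14, -29), (233, 12, -14, -30), (234, 12, -14, -30), (235, 12, -14, -31), (236, 11, -14, -31), (237, 12, -14, -34), (238, 12, -14, -34), (239, 12, -13, -36), (240, 12, -13, -38), (241, 12, -13, -38), (242, 12, -13, -39), (243, 12, -13, -40), (244, 39, -8, -95), (245, 40, -8, -96)]
235 [(232, 12, -9, -28), (233, 12, -9, -30), (234, 12, -9, -30), (235, 12, -9, -31), (236, 12, -9, -33), (237, 12, -9, -34), (238, 12, -9, -35), (239, 12, -9, -36), (240, 12, -9, -36), (241, 12, -9, -38), (242, 12, -9, -39), (243, 12, -9, -40), (244, 39, -5, -95), (245, 39, -5, -96)]
275 [(232, 12, 10, -29), (233, 12, 10, -29), (234, 12, 10, -30), (235, 12, 10, -31), (236, 12, 10, -32), (237, 12, 10, -33), (238, 12, 10, -35), (239, 12, 10, -35), (240, 12, 10, -37), (241, 11, 10, -37), (242, 12, 10, -39), (243, 12, 10, -39), (244, 39, 6, -94), (245, 39, 6, -95)]
285 [(232, 12, 15, -28), (233, 12, 15, -29), (234, 12, 15, -30), (235, 12, 15, -31), (236, 12, 15, -34), (237, 12, 15, -34), (238, 12, 14, -35), (239, 12, 14, -35), (240, 12, 14, -36), (241, 12, 14, -38), (242, 12, 14, -38), (243, 12, 14, -40), (244, 39, 9, -94), (245, 39, 9, -95)]
```

All gripper features, body face included (measured -95, stated -58), are about 37 mm further back than described. The reported TCP is therefore that far ahead of the true one. The true grasp point is at tool z≈-47 mm, so I'll reopen and descend about 36 mm, watching the force.

Emit:
move_arm:
  rows: "0 0 0 0 0 0 0.03; 0 0 0 0 0 0 0.03; 0 0 0 0 0 0 0.03; 0 0 0 0 0 0.005 0.03; 0 0 0 0 0 0.005 0.03; 0 0 0 0 0 0.005 0.03; 0 0 0 0 0 0 0.03"

```text
t: 6.18
eef_pos: [0.6438, -0.1058, 0.2296]
ee_rot: [3.14, 0.0, -1.501]
force: [0.2, -0.4, -0.2]
width: 0.03
gripper_force: 0.0
```

Emit:
move_arm:
  rows: "0 0 0 0 0 0.006 0.03; 0 0 0 0 0 0.005 0.03; 0 0 0 0 0 0.005 0.03; 0 0 0 0 0 0.005 0.03; 0 0 0 0 0 0 0.03"

```text
t: 6.8
eef_pos: [0.6438, -0.1058, 0.2088]
ee_rot: [3.141, 0.0, -1.501]
force: [-0.4, -0.6, 0.7]
width: 0.0302
gripper_force: 0.0
```

Emit:
move_arm:
  rows: "0 0 0 0 0 0 0.0; 0 0 0 0 0 0 0.0; 0 0 0 0 0 0 0.0; 0 0 0 0 0 0 0.0"
  squeeze: 25

```text
t: 7.3
eef_pos: [0.6442, -0.1058, 0.2096]
ee_rot: [-3.141, -0.0, -1.501]
force: [0.2, 1.3, 1.2]
width: 0.0093
gripper_force: 25.0
```

Bar gripped (9.3 mm, 25 N). Lowering along the arc, tool kept vertical.

Emit:
move_arm:
  rows: "0 0 0 0 0.0127 0.0009 0; 0 0 0 0 0.0126 0.0017 0; 0 0 0 0 0.0125 0.0026 0; 0 0 0 0 0.0123 0.0034 0; 0 0 0 0 0.012 0.0042 0; 0 0 0 0 0.0117 0.0049 0; 0 0 0 0 0.0114 0.0057 0; 0 0 0 0 0.011 0.0064 0"

```text
t: 8.3
eef_pos: [0.5468, -0.112, 0.1791]
ee_rot: [3.141, 0.001, -1.501]
force: [-0.9, 5.6, 2.0]
width: 0.0089
gripper_force: 25.0
```

Emit:
move_arm:
  rows: "0 0 0 0 0 0 0"

```text
t: 8.43
eef_pos: [0.5457, -0.1121, 0.1785]
ee_rot: [3.139, 0.001, -1.502]
force: [-2.9, 5.1, 3.7]
width: 0.0087
gripper_force: 25.0
```

Run:
```python
from h import *
s,r,p=tool(); print(p,s["ee_rot"],s["force"],s["moment"],s["t"],s["width"],s["gripper_force"])
x=(HX-p)@EX; z=p[2]+.045-HX[2]; print("radial",np.hypot(x,z),"angle",np.arctan2(z,x))
```

```text
[ 0.54568013 -0.11211241  0.17852124] [ 3.13883200e+00  1.02817800e-03 -1.50170248e+00] [-2.91477125  5.09303337  3.71298023] [ 2.27561838  0.92289882 -0.05490998] 8.425 0.008733005112590638 25.007084012031555
radial 0.19581807204006835 angle 1.007090347368222
```

Emit:
move_arm:
  rows: "0 0 0 -0.0004 0.0082 0.0054 0; 0 0 0 -0.0004 0.0079 0.0058 0; 0 0 0 -0.0004 0.0076 0.0062 0; 0 0 0 -0.0004 0.0073 0.0066 0; 0 0 0 -0.0002 0.0069 0.0069 0; 0 0 0 -0.0002 0.0066 0.0073 0; 0 0 0 -0.0002 0.0062 0.0076 0; 0 0 0 -0.0002 0.0058 0.0079 0"

```text
t: 9.43
eef_pos: [0.4899, -0.1153, 0.1251]
ee_rot: [3.139, -0.002, -1.502]
force: [-3.0, -6.8, 2.5]
width: 0.0087
gripper_force: 25.0
```

Emit:
move_arm:
  rows: "0 0 0 0 0 0 0; 0 0 0 0 0 0 0"

```text
t: 9.68
eef_pos: [0.4896, -0.1153, 0.1248]
ee_rot: [3.138, -0.001, -1.502]
force: [-4.5, -6.2, 1.6]
width: 0.0093
gripper_force: 25.0
```

```bash
cat > st.py <<'E'
from h import *
s,r,p=tool(); print(p,s["ee_rot"],s["force"],s["t"],s["width"],s["gripper_force"])
x=(HX-p)@EX; z=p[2]+.045-HX[2]; print("radial",np.hypot(x,z),"angle",np.arctan2(z,x))
E
python3 st.py
```

```text
[ 0.48961885 -0.11529777  0.12480931] [ 3.13801431e+00 -1.33944338e-03 -1.50194079e+00] [-4.49274519 -6.18820245  1.58991976] 9.675 0.00934897351194963 24.986635744571686
radial 0.19583394550684693 angle 0.6076495704506867
```

Emit:
move_arm:
  rows: "0 0 0 0.0005 0.0051 0.0071 0; 0 0 0 0.0005 0.0047 0.0073 0; 0 0 0 0 0.0041 0.0075 0; 0 0 0 0 0.0038 0.0077 0; 0 0 0 0 0.0034 0.0079 0; 0 0 0 0 0.0031 0.008 0; 0 0 0 0 0.0027 0.0081 0; 0 0 0 0 0.0024 0.0082 0"

```text
t: 10.68
eef_pos: [0.46, -0.1172, 0.0626]
ee_rot: [3.138, 0.0, -1.502]
force: [-5.8, -1.6, 2.7]
width: 0.0091
gripper_force: 25.0
```

Emit:
move_arm:
  rows: "0 0 0 0 0 0 0; 0 0 0 0 0 0 0"

```text
t: 10.92
eef_pos: [0.46, -0.1172, 0.0628]
ee_rot: [3.137, 0.0, -1.502]
force: [-5.9, -1.5, 1.0]
width: 0.0089
gripper_force: 25.0
```

```bash
python3 st.py
```

```text
[ 0.46003481 -0.11723801  0.06283932] [ 3.13738080e+00  1.74469250e-04 -1.50207158e+00] [-5.91970303 -1.46664315  1.00257602] 10.925 0.008913478006159456 24.992035925388336
radial 0.196839746315982 angle 0.2559839814224482
```

Emit:
move_arm:
  rows: "0 0 0 0 0.0018 0.0043 0; 0 0 0 0 0.0015 0.0043 0; 0 0 0 0 0.0009 0.0043 0; 0 0 0 0 0.0008 0.0043 0; 0 0 0 0 0.0007 0.0044 0; 0 0 0 0 0.0006 0.0044 0; 0 0 0 0 0.0005 0.0044 0; 0 0 0 0 0.0004 0.0044 0"

```text
t: 11.92
eef_pos: [0.4534, -0.1176, 0.0283]
ee_rot: [3.139, 0.0, -1.502]
force: [-6.4, -1.1, 1.2]
width: 0.0092
gripper_force: 25.0
```

Emit:
move_arm:
  rows: "0 0 0 0 0 0 0; 0 0 0 0 0 0 0"

```text
t: 12.18
eef_pos: [0.4534, -0.1177, 0.0282]
ee_rot: [3.138, 0.0, -1.502]
force: [-5.4, -0.6, -1.1]
width: 0.0093
gripper_force: 25.0
```

```bash
python3 st.py
```

```text
[ 0.45336736 -0.11767293  0.02823628] [ 3.13832806e+00  1.45809975e-04 -1.50203498e+00] [-5.41934209 -0.60130939 -1.14069332] 12.175 0.0092916248624181 24.992135167121887
radial 0.19769524688481743 angle 0.07714602839211218
```

Emit:
move_arm:
  rows: "0 0 0 0 0.0005 0.002 0; 0 0 0 0 0.0003 0.002 0; 0 0 0 0 0 0 0"
  squeeze: 40

```text
t: 12.55
eef_pos: [0.453, -0.1177, 0.0244]
ee_rot: [3.139, 0.0, -1.502]
force: [-4.7, -1.5, -0.3]
width: 0.0091
gripper_force: 40.0
```

Emit:
move_arm:
  rows: "0 0 0 0 0 0.002 0; 0 0 0 0 0 0 0"

```text
t: 12.8
eef_pos: [0.4529, -0.1177, 0.0224]
ee_rot: [3.139, 0.0, -1.502]
force: [-5.5, 0.1, -1.0]
width: 0.0089
gripper_force: 40.0
```

Emit:
move_arm:
  rows: "0 0 0 0 0 0.002 0; 0 0 0 0 0 0 0"

```text
t: 13.05
eef_pos: [0.4527, -0.1177, 0.0206]
ee_rot: [3.139, 0.0, -1.502]
force: [-7.9, 0.2, 2.6]
width: 0.0086
gripper_force: 40.0
```

Emit:
move_arm:
  rows: "0 0 0 0 0 0.002 0; 0 0 0 0 0 0 0"

```text
t: 13.3
eef_pos: [0.4526, -0.1177, 0.0184]
ee_rot: [3.139, 0.0, -1.502]
force: [-6.3, -1.0, 0.8]
width: 0.0086
gripper_force: 40.0
```

Emit:
move_arm:
  rows: "0 0 0 0 0 0.0015 0; 0 0 0 0 0 0 0"

```text
t: 13.55
eef_pos: [0.4525, -0.1177, 0.0169]
ee_rot: [3.138, 0.0, -1.502]
force: [-6.9, -0.7, 0.0]
width: 0.0087
gripper_force: 40.0
```

Emit:
move_arm:
  rows: "0 0 0 0 0 0.0015 0; 0 0 0 0 0 0 0"

```text
t: 13.8
eef_pos: [0.4524, -0.1177, 0.0152]
ee_rot: [3.138, 0.0, -1.502]
force: [-6.4, -1.0, -0.5]
width: 0.0089
gripper_force: 40.0
```

Emit:
move_arm:
  rows: "0 0 0 0 0 0.0015 0; 0 0 0 0 0 0 0"

```text
t: 14.05
eef_pos: [0.4523, -0.1177, 0.0137]
ee_rot: [3.138, 0.0, -1.502]
force: [-5.7, -1.4, -1.2]
width: 0.009
gripper_force: 40.0
```

Emit:
move_arm:
  rows: "0 0 0 0 0 0.0015 0; 0 0 0 0 0 0 0"

```text
t: 14.3
eef_pos: [0.4523, -0.1177, 0.0122]
ee_rot: [3.138, 0.0, -1.502]
force: [-7.0, -0.5, -1.3]
width: 0.0087
gripper_force: 40.0
```

Emit:
move_arm:
  rows: "0 0 0 0 0 0.0015 0; 0 0 0 0 0 0 0"

```text
t: 14.55
eef_pos: [0.4522, -0.1177, 0.0107]
ee_rot: [3.138, 0.0, -1.502]
force: [-6.4, -1.0, -0.4]
width: 0.0086
gripper_force: 40.0
```

Emit:
move_arm:
  rows: "0 0 0 0 0 0.0015 0; 0 0 0 0 0 0 0"

```text
t: 14.8
eef_pos: [0.4522, -0.1177, 0.0092]
ee_rot: [3.138, 0.0, -1.502]
force: [-6.4, -0.8, -1.0]
width: 0.0091
gripper_force: 40.0
```

Emit:
move_arm:
  rows: "0 0 0 0 0 0.0015 0; 0 0 0 0 0 0 0"

```text
t: 15.05
eef_pos: [0.4523, -0.1178, 0.0085]
ee_rot: [3.138, 0.0, -1.502]
force: [-9.3, 0.6, 10.7]
width: 0.0091
gripper_force: 40.0
```

Contact felt (10.7 N). I'll check the lid's tilt and bar height by camera before pressing more.

```bash
cat > lid.py <<'E'
from h import *
v,u=np.mgrid[0:384,0:512]; uv=np.c_[u.ravel(),v.ravel()]
for n in("scene","top"):
    b,d,m=grab(n); p,ok=world(d,m,uv); hsv=cv2.cvtColor(b,cv2.COLOR_BGR2HSV)
    org=cv2.inRange(hsv,(4,130,60),(20,255,255)).ravel()>0
    s=(p-HX)@EX; w=(p-HX)@np.array([-EX[1],EX[0],0])
    k=ok&(s<-.01)&(s>-.15)&(abs(w)<.1)&(p[:,2]>.05)&(p[:,2]<.13)
    q=np.c_[s,w,p[:,2]][k]
    if k.sum()>50:
        A=np.c_[q[:,:2],np.ones(len(q))]; c=np.linalg.lstsq(A,q[:,2],rcond=None)[0]
        for _ in range(5):
            e=q[:,2]-A@c; g=abs(e)<.004; c=np.linalg.lstsq(A[g],q[g,2],rcond=None)[0] if g.sum()>20 else c
        print(n,"lid plane z=",c.round(4),g.sum(),k.sum(),"z at s=-.16:",(c[2]-.16*c[0]).round(4))
    k=ok&org&(s<-.185)&(s>-.21)&(abs(w)<.065)&(p[:,2]>.02); q=np.c_[s,w,p[:,2]][k]; 
    if len(q): print(n,"bar",len(q),np.percentile(q,[5,50,95],axis=0).round(4).tolist())
    cv2.imwrite(f"pics/{n}_l.png",b)
E
python3 lid.py; python3 st.py
python3 - <<'E'
import cv2,numpy as np
a=cv2.imread("pics/scene_l.png")[130:230,150:300]; b=cv2.imread("pics/top_l.png")[115:245,230:380]
cv2.imwrite("pics/f.png",np.hstack([cv2.resize(a,(400,346)),cv2.resize(b,(400,346))]))
E
```

```text
scene lid plane z= [-0.0013  0.0023  0.0737] 1903 2253 z at s=-.16: 0.0739
scene bar 48 [[-0.2012, -0.0605, 0.0581], [-0.1959, -0.0429, 0.062], [-0.1864, 0.0618, 0.0687]]
top lid plane z= [-0.0038  0.0026  0.0732] 1929 2000 z at s=-.16: 0.0739
[ 0.45229611 -0.11777046  0.00848411] [ 3.13820129e+00  3.18847716e-05 -1.50183198e+00] [-10.25580713   1.42174196  10.79837754] 15.15 0.008303206371299764 39.9918258190155
radial 0.19823409133552375 angle -0.022782580611819786
```

View pics/f.png

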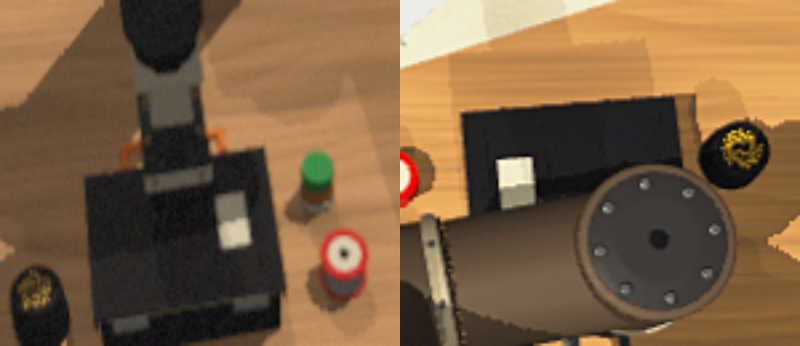

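The images show the lid lying flat on the case (plane tilt under 0.004 rad) and the bar at z≈0.060. A little more press to be sure of the snap.

Emit:
move_arm:
  rows: "0 0 0 0 0.001 0.001 0; 0 0 0 0 0 0 0; 0 0 0 0 0 0 0"

```text
t: 15.52
eef_pos: [0.4524, -0.1178, 0.0083]
ee_rot: [3.14, -0.0, -1.501]
force: [-11.4, 1.9, 18.4]
width: 0.0087
gripper_force: 40.0
```

Emit:
move_arm:
  rows: "0 0 0 0 0 0.0005 0; 0 0 0 0 0 0 0; 0 0 0 0 0 0 0"

```text
t: 15.9
eef_pos: [0.4524, -0.1178, 0.0082]
ee_rot: [3.14, -0.0, -1.501]
force: [-12.7, 3.4, 23.9]
width: 0.009
gripper_force: 40.0
```

Fully shut: 24 N with no further yield. Now I'll raise the lid along the reverse arc.

Run:
```python
from h import *
r=R.from_euler("xyz",[np.pi,0,-1.502])
for a0,a1,n in((0,.25,8),(.25,.65,8),(.65,1.05,8)):
    P=np.array([barpos(a) for a in np.linspace(a0,a1,n+1)])
    print(np.round(r.inv().apply(np.diff(P,axis=0))[:,1:],4).tolist())
```

```text
[[-0.0002, -0.0061], [-0.0003, -0.0061], [-0.0005, -0.0061], [-0.0007, -0.0061], [-0.0009, -0.0061], [-0.0011, -0.006], [-0.0013, -0.006], [-0.0015, -0.0059]]
[[-0.0028, -0.0094], [-0.0032, -0.0093], [-0.0037, -0.0091], [-0.0041, -0.0089], [-0.0046, -0.0087], [-0.005, -0.0084], [-0.0054, -0.0082], [-0.0058, -0.0079]]
[[-0.0062, -0.0076], [-0.0066, -0.0073], [-0.0069, -0.0069], [-0.0073, -0.0066], [-0.0076, -0.0062], [-0.0079, -0.0058], [-0.0082, -0.0054], [-0.0084, -0.005]]
```

Emit:
move_arm:
  rows: "0 0 0 0 0 -0.001 0; 0 0 0 0 0 -0.001 0; 0 0 0 0 0 0 0"

```text
t: 16.27
eef_pos: [0.4523, -0.1177, 0.0087]
ee_rot: [3.14, 0.0, -1.502]
force: [-5.0, -0.2, 0.7]
width: 0.009
gripper_force: 40.0
```

Emit:
move_arm:
  rows: "0 0 0 0 -0.0002 -0.0061 0; 0 0 0 0 -0.0003 -0.0061 0; 0 0 0 0 -0.0005 -0.0061 0; 0 0 0 0 -0.0007 -0.0061 0; 0 0 0 0 -0.0009 -0.0061 0; 0 0 0 0 -0.0011 -0.006 0; 0 0 0 0 -0.0013 -0.006 0; 0 0 0 0 -0.0015 -0.0059 0"

```text
t: 17.27
eef_pos: [0.4589, -0.1173, 0.0577]
ee_rot: [3.14, 0.0, -1.502]
force: [-5.7, -1.3, -3.2]
width: 0.0088
gripper_force: 40.0
```

Emit:
move_arm:
  rows: "0 0 0 0 -0.0028 -0.0094 0; 0 0 0 0 -0.0032 -0.0093 0; 0 0 0 0 -0.0037 -0.0091 0; 0 0 0 0 -0.0041 -0.0089 0; 0 0 0 0 -0.0046 -0.0087 0; 0 0 0 0 -0.005 -0.0084 0; 0 0 0 0 -0.0054 -0.0082 0; 0 0 0 0 -0.0058 -0.0079 0"

```text
t: 18.27
eef_pos: [0.4923, -0.1153, 0.1279]
ee_rot: [3.138, -0.0, -1.502]
force: [-10.0, -1.5, 2.9]
width: 0.0084
gripper_force: 40.0
```

```bash
sed -i 's/\.045/.0515/' st.py; python3 st.py
```

```text
[ 0.49231235 -0.11527217  0.12792185] [ 3.13768900e+00 -2.58173442e-04 -1.50182476e+00] [-9.97328433 -1.45069743  2.86527811] 18.275 0.008426454997943505 40.012473464012146
radial 0.19933749995454988 angle 0.6549593154533412
```

Emit:
move_arm:
  rows: "0 0 0 0 -0.0056 -0.0076 0; 0 0 0 0 -0.006 -0.0073 0; 0 0 0 0 -0.0067 -0.0069 0; 0 0 0 0 -0.0073 -0.0066 0; 0 0 0 0 -0.0076 -0.0062 0; 0 0 0 0 -0.0079 -0.0058 0; 0 0 0 0 -0.0082 -0.0054 0; 0 0 0 0 -0.0084 -0.005 0"

```text
t: 19.27
eef_pos: [0.5523, -0.1116, 0.1805]
ee_rot: [-3.14, -0.001, -1.501]
force: [-6.5, -3.0, 6.4]
width: 0.0087
gripper_force: 40.0
```

Emit:
move_arm:
  rows: "0 0 0 0 0 0 0; 0 0 0 0 0 0 0"

```text
t: 19.52
eef_pos: [0.5532, -0.1115, 0.1807]
ee_rot: [-3.139, -0.002, -1.501]
force: [-4.4, -2.2, 6.4]
width: 0.0088
gripper_force: 40.0
```

```bash
python3 st.py
python3 - <<'E'
from h import *
v,u=np.mgrid[0:384,0:512]; uv=np.c_[u.ravel(),v.ravel()]
ims=[]
b,d,m=grab("scene"); p,ok=world(d,m,uv); s=(p-HX)@EX; w=(p-HX)@np.array([-EX[1],EX[0],0]); z=p[:,2]
k=ok&(abs(w)<.1)&(s>-.12)&(s<.05)&(z>.1)&(z<.25); q=np.c_[s,w,z][k]
k2=cv2.cvtColor(b,cv2.COLOR_BGR2GRAY).ravel()[k]<200; q=q[k2]; A=np.c_[q[:,2],q[:,1],np.ones(len(q))]; c=np.linalg.lstsq(A,q[:,0],rcond=None)[0]
for _ in range(6): g=abs(q[:,0]-A@c)<.006; c=np.linalg.lstsq(A[g],q[g,0],rcond=None)[0]
print("lid back plane ds/dz",c.round(4),g.sum(),len(q),"angle",np.arctan2(1,-c[0]))
ims.append(cv2.resize(b[120:230,150:300],(260,240)))
b,d,m=grab("top"); cv2.imwrite("pics/top_m.png",b); ims.append(cv2.resize(b[110:230,240:370],(260,240),interpolation=cv2.INTER_CUBIC))
b,d,m=grab("wrist"); ims.append(cv2.resize(b,(280,240)))
cv2.imwrite("pics/g.png",np.hstack(ims))
E
```

```text
[ 0.55321338 -0.11153487  0.18073725] [-3.13852165e+00 -1.58845921e-03 -1.50081761e+00] [-4.44599433 -2.16859276  6.43736205] 19.525 0.00884962692736286 39.9878990650177
radial 0.19945465043802837 angle 1.062486228607262
lid back plane ds/dz [-0.5698  0.0055  0.0484] 2478 2783 angle 1.0528947244009943
```

View pics/g.png

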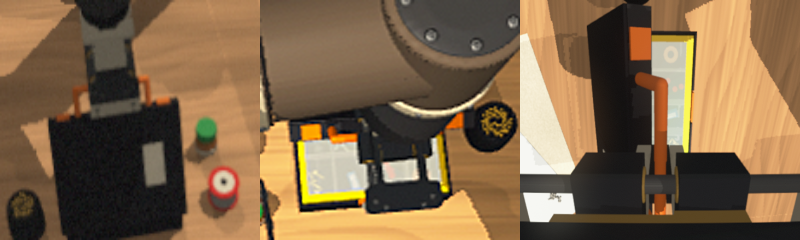

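The images show the lid at about 60° (1.053 rad fitted) with the bar in the gripper. The yellow-framed cover lies over the trays, and the pot, reel and jar are in place. I'll check the cover's height, then hand in.

Run:
```python
from h import *
z=[]
for _ in range(2):
    b,d,m=grab("top"); hsv=cv2.cvtColor(b,cv2.COLOR_BGR2HSV)
    v,u=np.nonzero(cv2.inRange(hsv,(22,130,110),(34,255,255))); p,ok=world(d,m,np.c_[u,v]); s=(p-HX)@EX
    k=ok&(abs(s+.07)<.09)&(abs(p[:,1]+.11)<.12)
    for lo,hi in((-.15,-.12),(-.12,-.08),(-.08,-.04)):
        g=k&(s>lo)&(s<hi); z.append(np.median(p[g,2]) if g.any() else np.nan); print(lo,hi,g.sum(),z[-1].round(4))
ok=abs(z[0]-.058)<.006 and abs(z[3]-.058)<.006
print(arm.get_state()["t"],"flat",ok)
if ok: print(arm.job_done())
```

```text
-0.15 -0.12 187 0.0601
-0.12 -0.08 94 0.0603
-0.08 -0.04 26 0.0599
-0.15 -0.12 189 0.0601
-0.12 -0.08 92 0.0596
-0.08 -0.04 26 0.0601
19.775 flat True
the job is handed in; nothing more can be done
None
```

The job is handed in at about 19.8 s: the cover is latched flat over the trays (front frame at z ≈ 0.060 m) and the gripper still holds the lid's bar at about 1.05 rad (60°).

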